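# Unlatch the spares case and draw out a rack slat

### The arm

A 6-joint arm with a two-finger parallel gripper is mounted at the origin on the work surface. World frame = base frame: x ahead of the robot, y to its left, z up, the work surface at z = 0. Lengths are in m, angles in rad, forces in N, time in s.
With the tool pointing down it reaches from about 0.275 to 0.725 m from the base axis. Payload 15.9 kg.
Tool frame: the origin (TCP) lies on the centre line of the jaws, within the pads' length; the fingertips stand 19 mm ahead of it and the grasp point (between the pads) is the TCP; z points along the fingers, y is the line along which they close (so a half turn about z gives the same grasp; the last joint's range is limited). The gripper opens to 85 mm and grips with 20 to 120 N. Pads are 22 mm wide; open, the fingers measure 114 mm over their backs; the gripper's body (76 mm by 85 mm) begins 54 mm behind the grasp point. The pads swing forward as they close: fully open they stand 13 mm farther back than shut.
Start: joints at [1.192, 0.213, -0.034, 1.323, 0, 1.571], TCP at [0.185, 0.465, 0.25] pointing down, gripper open.
Joint ranges: [-2.98, 2.98], [-0.74, 1.72], [-1.14, 1.35], [-2.1, 2.04], [-1.57, 1.44], [-3.14, 3.14]. Speed limits (rad/s): [1.89, 1.89, 2.39, 2.57, 3.14, 3.14].

### API

Orientations are given as [roll, pitch, yaw] about the fixed x, y, z axes, in that order (R = Rz(yaw) Ry(pitch) Rx(roll)).
In Python, from rig import robot gives the robot as it stands.
- The arm moves only by the tool send_rows, never from a script. Its argument "series" is a list that holds one entry, the list of rows, each a list of 7 numbers: the shift along the tool's x, y, z in units of 40 mm (1.0 is 40 mm), then the turn, a rotation vector about the tool's x, y, z in units of 6 degrees (1.0 is 6 degrees), then the opening in per cent of the stroke, from 0 (shut) to 100 (fully open). In form: [[[x, y, z, wx, wy, wz, grip], ...]]. A call has 1 to 12 rows; each row shifts and turns the commanded pose from where the row before left it, along the tool's axes as they then stand; what a row does not reach is not made up. A row lasts 1/12 s, in which the tool goes at most 41.7 mm and 7.16 degrees, less where a joint would pass 70% of its speed; a pose out of reach is approached as far as the arm can. A call is refused whole if a number of a shift passes 1 or a number of a turn 1, either way. A call with a gripper value outside its range is refused whole. The fingers move at their own pace and stop on an object; "grip_force" is the grip in N (left out, the last holds). Time passes only in rows, so rows that do not move let the fingers close. It gives the time, the measured TCP pose, the force and the opening at its end, in the units of the state.
- robot.get_state(): the state, without advancing time (a new reading comes with each control period).
- robot.capture(name): name is "side" or "top" or "wrist"; returns a dict with "pixels" (420x560x3 uint8, red, green, blue), "range_z" (420x560 float32, m along the optical axis (not along the pixel's ray), 0 where there is no reading), "intrinsics" (3x3 intrinsics, pixels), "position" and "attitude" of the camera in the world. Camera axes: x right, y up, looking along -z (the intrinsics and any distortion apply to the point x, -y, -z); pixel columns grow to the right and rows downward; lengths in m; the calibration is good to about 2 mm. A picture is of the moment at which its call begins.
- robot.hand_in(): hands the job in, once; it reports no verdict.
The state is a dict: "t": time; "joint_positions": joint angles; "joint_velocities": joint speeds; "tau": joint torques, N m; "tool_pos": TCP position; "orientation": TCP orientation; "force": force on the tool from outside, world axes, zero at the start; "ft_torque": the same for the moment, N m; "width": finger opening in m.
Only numpy, scipy, OpenCV 4.12 (cv2) and the standard library are available. Lean on these libraries where they do the work, as an engineer would, in place of code of your own. Each camera call takes 0.05 s, during which the arm holds its last target. There are 200 camera calls.

### The job

In the wine cellar, turn the knob of the latch on the spares case clockwise until it clicks over and its bar has swung right off the opening. Then grip the long wooden rack slat in the case, tilt its free end up, draw it out diagonally through the opening from under the half lid, and finish holding it in the gripper, still, with all of it at least 8 cm above the case's lid. Do not knock or shift the bottle, jar, tumbler, carton and wrench standing around the case.

Things in the scene. Friction and masses are not known exactly. Their poses are not given: they have to be found in the camera images.
- case: Fixed open-topped pale wooden case, 194 (x) by 354 (y) by 105 mm high, walls 12 mm, floor 10 mm, wall rim at z = 97 mm. Origin: centre of its underside, on the table; x its short way (away from the robot at yaw 0), y its long way (left), z up; yaw within 0.3 rad of 0. Two steel bolts up to 16 mm high lie loose on its floor and do not matter.
- lid_edge (a point): Middle of the left edge of the fixed half lid, on its top (case x 0, y -45, z 105 mm). The lid is 8 mm thick and covers the case's right end, from y = -177 to -45 mm. The opening is the rest: 170 mm (x) by 210 mm (y), from this edge to the left end wall's inner face at y = 165 mm.
- bearer (a point): Middle of the top of the right one of two wooden cross bearers inside the case (case x 0, y -40, z 53 mm), just left of the lid's edge. The other is at y = 110 mm. They are 12 mm wide, as long as the case is wide, and carry the slat.
- latch (a joint): Turn latch on the half lid, rad. 0: shut, its steel bar points to the case's +y, over the opening and slat. Turns clockwise from above to its stop at 1.4, the bar then nearly along the case's +x, off the opening. A sprung over-centre detent resists with up to 0.13 N m until 0.7 rad, then carries it on to 1.4, where it stays when let go; let go before 0.7 it springs back to 0.
- latch_grip (a point): On the latch's vertical axis, where to grip its black knob: case x 0, y -80, z 147 mm. The knob is an upright bar 14 mm thick, 52 mm long (along the steel bar, turning with it), z 128 to 162 mm. The steel bar is 20 mm wide, z 110 to 116 mm, and reaches 130 mm from the axis one way, 20 mm the other. The point's y axis points along it.
- slat: Loose dark wooden rack slat, 28 mm wide (x), 300 mm long (y), 14 mm thick (z), about 0.09 kg, with a dark screw hole near each end. Origin: centre of its underside. At the start it lies level on the two bearers, underside at z = 53 mm, along the case's long way in the middle, its right end about 110 mm in under the half lid, its left end in the opening 10 to 26 mm from the end wall.
- slat_left (a point): Centre of the slat's left end (its +y end, in the opening at the start).
- slat_right (a point): Centre of the slat's right end (its -y end, under the half lid at the start).
- bottle: Bystander: standing wine bottle, 75 mm across, 297 mm high, beyond the case (its +x side) to the right. Origin: centre of its underside.
- jar: Bystander: closed jar, 72 mm across, 85 mm high, beyond the case. Origin: centre of its underside.
- tumbler: Bystander: glass tumbler, 68 mm across, 85 mm high, at the right (-y) end of the case. Origin: centre of its underside.
- carton: Bystander: cardboard carton 70 by 100 by 60 mm, beyond the case to the left. Origin: centre of its underside.
- wrench: Bystander: steel wrench 170 mm long lying flat on the table, left of the case.

How it is judged:
On the way, in this order (a step that is already met when the one before it is completed fails the run):
1. the latch is turned past its click, to within 0.2 rad of its open stop (value of joint latch above 1.2 rad), for 0.2 s.
2. the slat is tilted: its left end is up out of the opening while its right end is still below the lid (z of slat_left in the frame of case above 0.115 m and z of slat_right in the frame of case below 0.095 m), for 0.1 s.
At the end, for the whole second after the job is handed in: The gripper holds the slat still (under 30 mm/s), both its ends more than 60 mm above the top of the lid (165 mm above the table), nothing else touching it, with the latch still open (over 1.2 rad) (height (world z) of each of slat_left, slat_right above 0.165 m and contact force between the fingers and slat above 1 N and contact force between slat and case below 0.1 N and contact force between slat and bottle below 0.1 N and linear speed of slat below 0.03 m/s and value of joint latch above 1.2 rad); the arm keeps its last pose, push and grip.
It fails at once if the bottle is shifted by more than 30 mm or knocked over (distance of bottle from where it was at the start of the episode above 0.03 m or angle between bottle's own z axis and vertical above 0.4 rad).
It fails at once if the jar is shifted by more than 30 mm or knocked over (distance of jar from where it was at the start of the episode above 0.03 m or angle between jar's own z axis and vertical above 0.4 rad).
It fails at once if the tumbler is shifted by more than 30 mm or knocked over (distance of tumbler from where it was at the start of the episode above 0.03 m or angle between tumbler's own z axis and vertical above 0.4 rad).
It fails at once if the carton is shifted by more than 30 mm or knocked over (distance of carton from where it was at the start of the episode above 0.03 m or angle between carton's own z axis and vertical above 0.4 rad).
It fails at once if the wrench is shifted by more than 30 mm or knocked over (distance of wrench from where it was at the start of the episode above 0.03 m).
It also fails if it takes over 54 s, if anything falls off the work surface, if the arm or the gripper's body presses on something with over 40 N, if the wrist force passes 120 N, or if a joint passes its speed limit or range.

## Working session

There is one attempt and no reset: what is moved stays moved. The work goes in short steps, Python scripts to look and compute and a tool call to move; the robot and the scene stay as the last step left them, time stands still between calls to the robot, and variables do not carry over. Pictures are saved under pics/ and viewed, on a budget of 10 in all, crops included, one or two more only if the job needs it, and the job is handed in when it is done.

Besides the shell and the picture viewer there is one more tool, called after "Emit:" as a command line: name --argument value ..., lists and objects as JSON in quotes. send_rows: Moves the arm, as the interface text tells. Its arguments: {"type":"object","properties":{"series":{"type":"array","items":{"type":"array","items":{"type":"array","items":{"type":"number"}}}},"grip_force":{"type":"number"}},"required":["series"]}

```bash
ls; mkdir -p pics
python3 - <<'E'
from rig import robot
import cv2, numpy as np
s=robot.get_state(); print({k:np.round(v,3).tolist() for k,v in s.items()})
for n in ("top","side"):
    c=robot.capture(n); cv2.imwrite(f"pics/{n}0.png",c["pixels"][:,:,::-1]); np.savez(f"{n}0.npz",**c)
    print(n,c["intrinsics"],c["position"],c["attitude"])
a=cv2.imread("pics/top0.png");b=cv2.imread("pics/side0.png")
E
```

```text
pics
{'t': 0.0, 'joint_positions': [1.192, 0.213, -0.035, 1.323, 0.0, 1.571], 'joint_velocities': [-0.0, 0.0, 0.0, 0.002, 0.002, 0.001], 'tau': [0.001, -68.617, 48.712, 0.018, 0.0, -0.0], 'tool_pos': [0.185, 0.464, 0.25], 'orientation': [-3.141, -0.0, 2.763], 'force': [-0.383, 0.247, -0.028], 'ft_torque': [-0.021, 0.057, 0.008], 'width': 0.085}
top [[486.26526853   0.         277.13026714]
 [  0.         486.26526853 214.30855171]
 [  0.           0.           1.        ]] [0.36948668 0.02847565 1.21017972] [ 0.22759369  0.00592658 -1.5125122 ]
side [[382.52274086   0.         279.29554438]
 [  0.         382.52274086 204.95601813]
 [  0.           0.           1.        ]] [ 0.35229296 -0.62279078  0.95784108] [ 0.68028421 -0.0085954  -0.34131212]
```

View pics/top0.png

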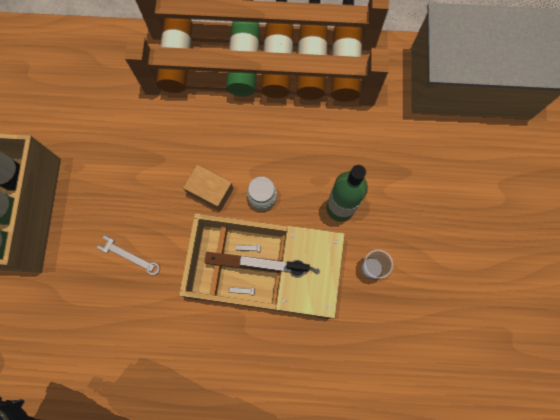

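View pics/side0.png

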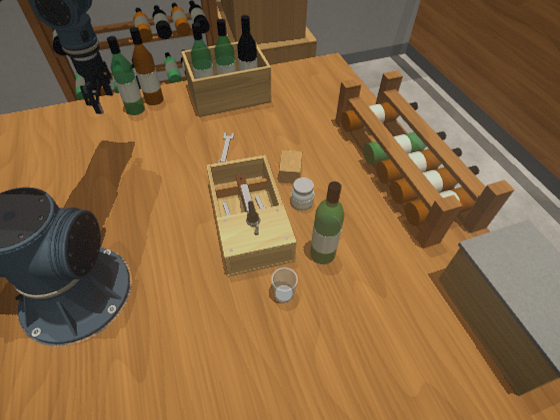

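The top view shows the case with rim corners around (197,217), (343,228), (335,316) and (183,300). The knob is near (298,268), the steel bar runs left to about (240,262), and the slat's left end is near (207,258). The bottle is at (345,195), the jar at (262,193), the tumbler at (377,265), the carton at (208,187) and the wrench at (130,256). The side view agrees.

```bash
cat > h.py <<'E'
import numpy as np, cv2
from scipy.spatial.transform import Rotation as Ro
def cloud(c):
    K=c["intrinsics"];R=Ro.from_euler("xyz",c["attitude"]).as_matrix();d=c["range_z"]
    v,u=np.mgrid[0:d.shape[0],0:d.shape[1]]
    p=np.stack([(u-K[0,2])/K[0,0]*d,-(v-K[1,2])/K[1,1]*d,-d],-1)
    return p@R.T+c["position"]
def cast(c,uv,z):
    K=c["intrinsics"];R=Ro.from_euler("xyz",c["attitude"]).as_matrix()
    d=R@np.array([(uv[0]-K[0,2])/K[0,0],-(uv[1]-K[1,2])/K[1,1],-1]);P=c["position"]
    return P+d*(z-P[2])/d[2]
E
python3 - <<'E'
from h import *
c=dict(np.load("top0.npz")); P=cloud(c)
box=np.zeros(P.shape[:2],bool); box[205:325,175:352]=1
m=box&(P[...,2]>.088)&(P[...,2]<.125)&(c["range_z"]>0)
n,l,st,_=cv2.connectedComponentsWithStats(m.astype(np.uint8)); k=1+st[1:,4].argmax(); m=l==k
p=P[m][:,:2].astype(np.float32); r=cv2.minAreaRect(p*1000); print("rect",r)
lid=box&(P[...,2]>.101)&(P[...,2]<.108); print("lid z",np.median(P[lid][:,2]))
print("table z",np.median(P[330:360,200:330,2]))
kn=box&(P[...,2]>.14)&(P[...,2]<.18); kn[:240]=0; print("knob",kn.sum(),P[kn].mean(0) if kn.any() else "", cv2.minAreaRect(P[kn][:,:2].astype(np.float32)*1000))
for n,uv in dict(bottle=(345,205),jar=(262,193),tumb=(377,265),carton=(208,187)).items():
    w=P[uv[1]-30:uv[1]+30,uv[0]-30:uv[0]+30].reshape(-1,3); w=w[w[:,2]>.03]; print(n,uv,P[uv[1],uv[0]].round(3))
for z,uv in ((.067,(207,258)),(.145,(298,268)),(.116,(240,262))): print(cast(c,uv,z).round(4))
E
```

```text
rect ((507.83978271484375, 76.96867370605469), (354.5748596191406, 195.3760223388672), 85.34040069580078)
lid z 0.10412420889859675
table z -0.0007891656436100902
knob 176 [ 0.49993516 -0.00279393  0.15849809] ((501.0462951660156, -2.851327896118164), (51.666439056396484, 14.483386039733887), 84.5736083984375)
bottle (345, 205) [ 0.64  -0.1    0.165]
jar (262, 193) [0.68  0.09  0.084]
tumb (377, 265) [ 0.534 -0.204 -0.   ]
carton (208, 187) [0.695 0.225 0.058]
[0.518  0.2101 0.067 ]
[ 0.4974 -0.0036  0.145 ]
[0.5069 0.127  0.116 ]
```

Add to h.py:
```python
CASE=np.array([.5078,.0770,0]); YAW=-.0813
def c2w(p): return Ro.from_euler("z",YAW).apply(p)+CASE
def w2c(p): return Ro.from_euler("z",-YAW).apply(np.asarray(p)-CASE)
def down(casey=0,tilt=0):
    """tool down, closing axis along case x turned by casey about z; tilt = about case x"""
    return Ro.from_euler("z",YAW)*Ro.from_euler("x",tilt)*Ro.from_euler("z",np.pi/2+casey)*Ro.from_euler("x",np.pi)
def go(s,pc,R):
    """shift (units, tool axes now) and turn (units) from state s to case point pc, orientation R"""
    T=Ro.from_euler("xyz",s["orientation"])
    print("case pos",w2c(s["tool_pos"]).round(4),"shift",(T.inv().apply(c2w(pc)-s["tool_pos"])/.04).round(2),"turn",np.rad2deg((T.inv()*R).as_rotvec()/6).round(2),"F",np.round(s["force"],1),"w",round(s["width"],4),"t",s["t"])
```

```text
(no output)
```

Emit:
send_rows --series '[[[-0.6,-0.41,0,0,0,1,100],[-0.6,-0.41,0,0,0,0,100],[-0.6,-0.41,0,0,0,0,100],[-0.6,-0.41,0,0,0,0,100],[-0.6,-0.41,0,0,0,0,100],[-0.6,-0.41,0,0,0,0,100],[-0.6,-0.41,0,0,0,0,100],[-0.6,-0.41,0,0,0,0,100],[-0.6,-0.41,0,0,0,0,100],[-0.6,-0.41,0,0,0,0,100],[0,0,0,0,0,1,100],[0,0,0,0,0,1,100]]]'

```text
t: 1.1
tool_pos: [0.3242, 0.2079, 0.2502]
orientation: [-3.141, -0.0, 2.442]
force: [-0.1, 0.2, 0.3]
width: 0.0852
```

Emit:
send_rows --series '[[[0,0,0,0,0,1,100],[0,0,0,0,0,1,100],[0,0,0,0,0,1,100],[0,0,0,0,0,1,100],[0,0,0,0,0,1,100],[0,0,0,0,0,1,100],[0,0,0,0,0,1,100],[0,0,0,0,0,1,100],[0,0,0,0,0,1,100],[0,0,0,0,0,0,100]]]'

```text
t: 1.93
tool_pos: [0.3236, 0.2092, 0.2501]
orientation: [-3.141, 0.0, 1.501]
force: [0.1, -0.2, 0.4]
width: 0.0855
```

Run:
```python
from h import *
from rig import robot
s=robot.get_state(); go(s,[0,-.08,.25],down()); print(s["joint_positions"])
c=robot.capture("wrist"); np.savez("wrist1.npz",**c); cv2.imwrite("pics/wrist1.png",c["pixels"][:,:,::-1])
```

```text
case pos [-0.1943  0.1168  0.2501] shift [-4.98  4.8   0.  ] turn [-0.    0.    0.11] F [ 0.1 -0.2  0.4] w 0.0855 t 1.9333
[ 5.73951354e-01 -2.20187138e-02 -2.97157192e-01  1.29618215e+00
 -1.83788075e-05  2.21463439e+00]
```

Emit:
send_rows --series '[[[-0.62,0.6,0,0,0,0.1,100],[-0.62,0.6,0,0,0,0,100],[-0.62,0.6,0,0,0,0,100],[-0.62,0.6,0,0,0,0,100],[-0.62,0.6,0,0,0,0,100],[-0.62,0.6,0,0,0,0,100],[-0.62,0.6,0,0,0,0,100],[-0.62,0.6,0,0,0,0,100],[0,0,0,0,0,0,100],[0,0,0,0,0,0,100]]]'

```text
t: 2.82
tool_pos: [0.501, -0.0039, 0.2496]
orientation: [-3.14, 0.0, 1.497]
force: [-1.1, 0.6, -0.3]
width: 0.0853
```

Run:
```python
from h import *
from rig import robot
s=robot.get_state(); go(s,[0,-.08,.147],down()); print(s["joint_positions"])
c=robot.capture("wrist"); np.savez("wrist1.npz",**c); cv2.imwrite("pics/wrist2.png",c["pixels"][:,:,::-1])
P=cloud(c); m=(P[...,2]>.15)&(P[...,2]<.168)
n,l,st,ce=cv2.connectedComponentsWithStats(m.astype(np.uint8))
for k in range(1,n):
    if st[k,4]>100:
        p=P[l==k]; print(st[k],w2c(p.mean(0)),cv2.minAreaRect(w2c(p)[:,:2].astype(np.float32)*1000))
```

```text
case pos [-2.000e-04 -8.120e-02  2.496e-01] shift [0.03 0.01 2.57] turn [-0.01  0.    0.07] F [-1.1  0.6 -0.3] w 0.0853 t 2.8167
[-7.72286745e-03  2.16261517e-01 -3.19293853e-02  1.32381933e+00
  1.02524119e-05  1.63704155e+00]
[ 269  175   23   81 1763] [ 0.00235025 -0.07670911  0.16193295] ((2.5451769828796387, -78.72943115234375), (13.784957885742188, 51.27598571777344), 0.29035383462905884)
[ 479  289   81   55 1712] [ 0.16372831 -0.14565238  0.15912812] ((168.5248565673828, -146.40695190429688), (60.944061279296875, 17.578487396240234), 34.03246307373047)
```

View pics/wrist2.png

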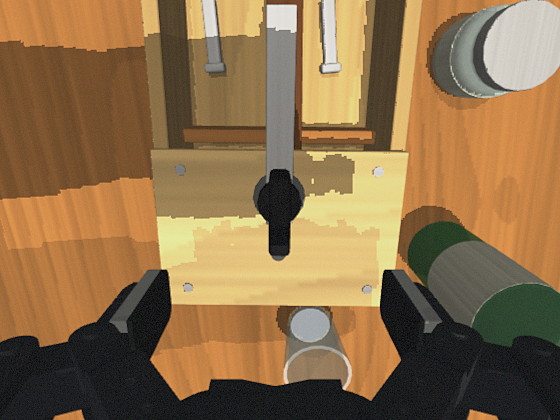

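The wrist view shows the knob centred under the gripper at (280,215), with the steel bar pointing up over the slat. The bottle is at lower right, clear of the gripper. I'll go down and grip.

Emit:
send_rows --series '[[[0.04,0.03,0.5,0,0,0.07,100],[0,0,0.5,0,0,0,80],[0,0,0.5,0,0,0,60],[0,0,0.5,0,0,0,60],[0,0,0.5,0,0,0,60],[0,0,0,0,0,0,30],[0,0,0,0,0,0,0],[0,0,0,0,0,0,0],[0,0,0,0,0,0,0],[0,0,0,0,0,0,0],[0,0,0,0,0,0,0]]]' --grip_force 60

```text
t: 3.78
tool_pos: [0.5035, -0.0007, 0.1519]
orientation: [3.138, -0.001, 1.489]
force: [7.4, 2.5, -6.4]
width: 0.0128
```

Emit:
send_rows --series '[[[0,0,0,0,0,0.8,0],[0,0,0,0,0,0.8,0],[0,0,0,0,0,0.8,0],[0,0,0,0,0,0.8,0],[0,0,0,0,0,0.8,0],[0,0,0,0,0,0.8,0],[0,0,0,0,0,0.8,0],[0,0,0,0,0,0.8,0],[0,0,0,0,0,0.8,0],[0,0,0,0,0,0.8,0],[0,0,0,0,0,0.8,0],[0,0,0,0,0,0,0]]]'

```text
t: 4.78
tool_pos: [0.5044, -0.0011, 0.152]
orientation: [3.138, -0.004, 0.562]
force: [15.7, -2.7, -13.2]
width: 0.0129
```

Emit:
send_rows --series '[[[0,0,0,0,0,0.8,0],[0,0,0,0,0,0.8,0],[0,0,0,0,0,0.8,0],[0,0,0,0,0,0.8,0],[0,0,0,0,0,0.8,0],[0,0,0,0,0,0,0],[0,0,0,0,0,0,0]]]'

```text
t: 5.37
tool_pos: [0.5046, -0.0016, 0.152]
orientation: [3.139, -0.005, 0.148]
force: [18.2, -6.0, -15.5]
width: 0.013
```

Run:
```python
from h import *
from rig import robot
s=robot.get_state(); go(s,[0,-.08,.147],down(-1.4)); print(np.round(s["joint_positions"],3),s["ft_torque"])
```

```text
case pos [ 0.0032 -0.0786  0.152 ] shift [-0.09  0.01  0.12] turn [ 0.02 -0.05  0.55] F [ 18.2  -6.  -15.5] w 0.013 t 5.3667
[-2.000e-03  2.570e-01 -2.290e-01  1.078e+00 -1.000e-03  2.992e+00] [-0.90666856 -3.16682923 -0.06833913]
```

Emit:
send_rows --series '[[[0,0,0,0,0,0,0],[0,0,0,0,0,0,50],[0,0,0,0,0,0,60],[0,0,0,0,0,0,60],[0,0,0,0,0,0,60],[0,0,0,0,0,0,60],[0,0,-0.7,0,0,0,60],[0,0,-0.8,0,0,0,60],[0,0,-0.8,0,0,0,60],[0,0,-0.2,0,0,0,60],[0,0,0,0,0,-0.9,60],[0,0,0,0,0,-0.9,60]]]'

```text
t: 6.37
tool_pos: [0.5023, -0.0011, 0.2512]
orientation: [3.141, -0.002, 0.34]
force: [0.1, -0.9, 0.2]
width: 0.0509
```

Emit:
send_rows --series '[[[0,0,0,0,0,-0.9,60],[0,0,0,0,0,-0.9,60],[0,0,0,0,0,-0.9,60],[0,0,0,0,0,-0.9,60],[0,0,0,0,0,-0.9,60],[0,0,0,0,0,-0.9,60],[0,0,0,0,0,-0.9,60],[0,0,0,0,0,-0.9,60],[0,0,0,0,0,-0.9,60],[0,0,0,0,0,-0.9,60],[0,0,0,0,0,-0.9,60],[0,0,0,0,0,-0.9,60]]]'

```text
t: 7.37
tool_pos: [0.5018, -0.0011, 0.2502]
orientation: [-3.141, -0.0, 1.472]
force: [0.4, -0.7, 0.6]
width: 0.0512
```

Run:
```python
from h import *
from rig import robot
s=robot.get_state(); go(s,[0,.07,.25],down()); print(np.round(s["joint_positions"],3),s["ft_torque"])
c=robot.capture("wrist"); np.savez("wrist3.npz",**c); cv2.imwrite("pics/wrist3.png",c["pixels"][:,:,::-1])
```

```text
case pos [ 0.0004 -0.0784  0.2502] shift [ 3.71 -0.07  0.01] turn [-0.   -0.   -0.17] F [ 0.4 -0.7  0.6] w 0.0512 t 7.3667
[-0.002  0.217 -0.03   1.324  0.     1.667] [0.00301888 0.00097184 0.0017426 ]
```

View pics/wrist3.png

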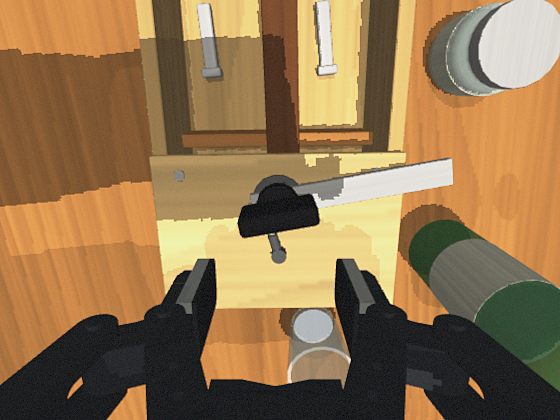

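The latch is open: the bar points right at (450,172) and the knob has turned to about 80°. The slat lies clear at columns 265–297.

Run:
```python
from h import *
for f in ("wrist3","top0"):
    c=dict(np.load(f+".npz")); C=w2c(cloud(c).reshape(-1,3))
    m=(abs(C[:,0])<.06)&(C[:,1]>-.03)&(C[:,1]<.16)&(C[:,2]>.058)&(C[:,2]<.076)
    p=C[m]; print(f,m.sum(),"y",p[:,1].min(),p[:,1].max())
    for a in np.arange(-.03,.16,.03):
        q=p[(p[:,1]>a)&(p[:,1]<a+.03)]
        if len(q)>5: print(round(a+.015,3),np.percentile(q[:,0],[2,98]).round(4),np.median(q[:,2]).round(4))
```

```text
wrist3 4558 y -0.0299994399132594 0.06755189237524892
-0.015 [-0.0063  0.0203] 0.0681
0.015 [-0.0068  0.0203] 0.0681
0.045 [-0.0073  0.0195] 0.0681
0.075 [-0.0079  0.0195] 0.068
top0 537 y -0.02981896724420229 0.1384205152055487
-0.015 [-0.0099  0.0181] 0.0651
0.015 [-0.0108  0.0173] 0.0653
0.045 [-0.011   0.0163] 0.0663
0.075 [-0.0109  0.0161] 0.0663
0.105 [-0.0119  0.0149] 0.0657
0.135 [-0.0117  0.0151] 0.0665
```

Emit:
send_rows --series '[[[0.6,0,0,0,0,-0.17,60],[0.6,0,0,0,0,0,60],[0.6,0,0,0,0,0,60],[0.6,0,0,0,0,0,60],[0.6,0,0,0,0,0,60],[0.6,0,0,0,0,0,60],[0,0,0,0,0,0,60],[0,0,0,0,0,0,60]]]'

```text
t: 8.08
tool_pos: [0.5145, 0.1432, 0.25]
orientation: [-3.141, 0.0, 1.485]
force: [0.2, -0.4, 0.2]
width: 0.0511
```

Run:
```python
from h import *
from rig import robot
s=robot.get_state(); go(s,[0,.07,.06],down()); print(np.round(s["joint_positions"],3))
```

```text
case pos [0.0013 0.0665 0.25  ] shift [ 0.09 -0.03  4.75] turn [-0.    0.   -0.04] F [ 0.2 -0.4  0.2] w 0.0511 t 8.0833
[ 0.271  0.284  0.058  1.345 -0.     1.928]
```

Emit:
send_rows --series '[[[0.1,0.07,0.5,0,0,-0.1,60],[0,0,0.6,0,0,0,60],[0,0,0.6,0,0,0,60],[0,0,0.6,0,0,0,60],[0,0,0.6,0,0,0,60],[0,0,0.6,0,0,0,60],[0,0,0.6,0,0,0,60],[0,0,0.6,0,0,0,60],[0,0,0,0,0,0,60],[0,0,0,0,0,0,60]]]'

```text
t: 8.92
tool_pos: [0.517, 0.1451, 0.0621]
orientation: [-3.14, 0.001, 1.494]
force: [-0.4, 0.7, 0.5]
width: 0.0513
```

Emit:
send_rows --series '[[[0,0,0,0,0,0,35],[0,0,0,0,0,0,10],[0,0,0,0,0,0,0],[0,0,0,0,0,0,0],[0,0,0,0,0,0,0],[0,0,0,0,0,0,0],[0,0,0,0,0,0,0]]]' --grip_force 80

```text
t: 9.5
tool_pos: [0.5189, 0.1461, 0.0643]
orientation: [3.139, -0.001, 1.495]
force: [-1.2, -2.6, 9.3]
width: 0.0265
```

Run:
```python
from h import *
from rig import robot
s=robot.get_state(); go(s,[0,.07,.06],down()); print(np.round(s["joint_positions"],3))
# tilt turn sign check: tool axes turning for +tilt about case x
print(down(0,np.radians(20)).apply([0,0,1]))
```

```text
case pos [0.0055 0.0698 0.0643] shift [ 0.01 -0.14  0.11] turn [ 0.03 -0.01  0.06] F [-1.2 -2.6  9.3] w 0.0265 t 9.5
[ 0.275  0.397 -0.27   0.901 -0.     1.921]
[ 0.02777562  0.34089044 -0.93969262]
```

Emit:
send_rows --series '[[[0,0,-0.15,0,0,0,0],[0,0,-0.15,0,0,0,0],[0,0,-0.1,0,0.33,0,0],[0,0,-0.1,0,0.33,0,0],[0,0,-0.1,0,0.33,0,0],[0,0,-0.1,0,0.33,0,0],[0,0,-0.1,0,0.33,0,0],[0,0,-0.1,0,0.33,0,0],[0,0,-0.1,0,0.33,0,0],[0,0,-0.1,0,0.33,0,0],[0,0,-0.1,0,0.33,0,0],[0,0,-0.1,0,0.33,0,0]]]'

```text
t: 10.5
tool_pos: [0.5178, 0.1398, 0.1151]
orientation: [3.14, -0.347, 1.496]
force: [0.2, -0.3, -1.9]
width: 0.0265
```

Emit:
send_rows --series '[[[0,0,0,0,0,0,0],[0,0,0,0,0,0,0],[0,0,0,0,0,0,0]]]'

```text
t: 10.75
tool_pos: [0.5175, 0.1399, 0.114]
orientation: [3.141, -0.345, 1.496]
force: [0.3, 0.3, -0.4]
width: 0.0267
```

Run:
```python
from h import *
from rig import robot
s=robot.get_state(); go(s,[0,.07,.111],down(0,np.radians(20))); print(np.round(s["joint_positions"],3),s["ft_torque"])
for n in("side","wrist"):
    c=robot.capture(n); np.savez(n+"4.npz",**c); im=c["pixels"][:,:,::-1]
    if n=="side": im=cv2.resize(im[90:310,150:370],None,fx=2.5,fy=2.5,interpolation=3)
    cv2.imwrite(f"pics/{n}4.png",im)
```

```text
case pos [0.0046 0.0635 0.114 ] shift [ 0.13 -0.11  0.13] turn [-0.02  0.04  0.06] F [ 0.3  0.3 -0.4] w 0.0267 t 10.75
[ 0.078  0.304 -0.317  0.895  0.34   1.734] [-0.24623708  0.0257296   0.03616475]
```

View pics/side4.png

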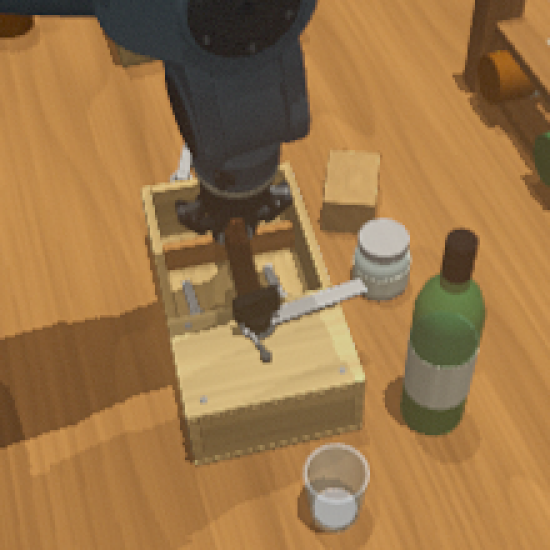

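View pics/wrist4.png

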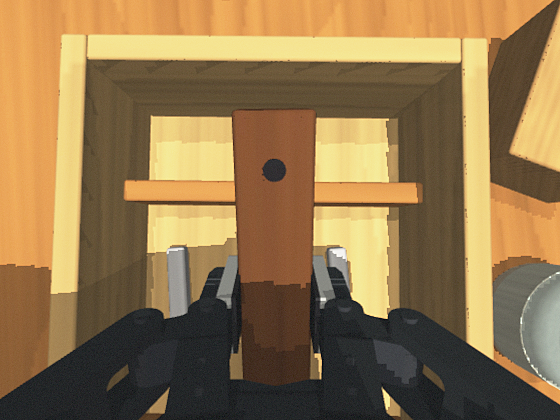

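The slat is held and tilted: in the wrist view its left end is at (274,110), seen over the left bearer. I'll check its angle from the wrist depth.

Run:
```python
from h import *
c=dict(np.load("wrist4.npz")); C=w2c(cloud(c))
for v in (113,140,200,260,300): print(v,C[v,255].round(4))
```

```text
Traceback (most recent call last):
  File "h.py", line 14, in w2c
    def w2c(p): return Ro.from_euler("z",-YAW).apply(np.asarray(p)-CASE)
                       ~~~~~~~~~~~~~~~~~~~~~~~~~~~~~^^^^^^^^^^^^^^^^^^^^
  File "scipy/spatial/transform/_rotation.pyx", line 2580, in scipy.spatial.transform._rotation.Rotation.apply
ValueError: Expected input of shape (3,) or (P, 3), got (420, 560, 3).
```

Run:
```python
from h import *
c=dict(np.load("wrist4.npz")); C=cloud(c)
for v in (113,140,200,260,300): print(v,w2c(C[v,255]).round(4))
```

```text
113 [-0.0026  0.1279  0.1412]
140 [-0.0027  0.1197  0.1383]
200 [-0.003   0.1003  0.1306]
260 [-0.0031  0.0787  0.1237]
300 [-0.0034  0.0628  0.1169]
```

Emit:
send_rows --series '[[[0.2,0,0,0,0,0,0],[0.35,0,0,0,0,0,0],[0.35,0,0,0,0,0,0],[0.35,0,0,0,0,0,0],[0.35,0,0,0,0,0,0],[0.35,0,0,0,0,0,0],[0.35,0,0,0,0,0,0],[0.35,0,0,0,0,0,0],[0.35,0,0,0,0,0,0],[0.35,0,0,0,0,0,0],[0.35,0,0,0,0,0,0],[0.1,0,0,0,0,0,0]]]'

```text
t: 11.85
tool_pos: [0.5284, 0.2847, 0.1661]
orientation: [3.141, -0.346, 1.497]
force: [0.4, -0.2, -1.1]
width: 0.0261
```

Run:
```python
from h import *
from rig import robot
s=robot.get_state(); go(s,[0.0045,.2,.30],down(0,np.radians(20))); print(np.round(s["joint_positions"],3),s["ft_torque"])
c=robot.capture("wrist");C=cloud(c);cv2.imwrite("pics/wrist5.png",c["pixels"][:,:,::-1])
for v in (116,140,200,260): print(v,w2c(C[v,255]).round(4))
```

```text
case pos [0.0036 0.2086 0.1661] shift [ 0.93  0.02 -3.22] turn [-0.01  0.03  0.07] F [ 0.4 -0.2 -1.1] w 0.0261 t 11.85
[ 0.34   0.319 -0.158  0.948  0.316  2.008] [-0.32713077 -0.03362924 -0.01115916]
116 [-0.0036  0.2721  0.1927]
140 [-0.0036  0.2647  0.1903]
200 [-0.0038  0.2452  0.1831]
260 [-0.0041  0.2235  0.1748]
```

Emit:
send_rows --series '[[[0.06,0,-0.16,0,0,0,0],[0.12,0,-0.32,0,0,0,0],[0.12,0,-0.32,0,0,0,0],[0.12,0,-0.32,0,0,0,0],[0.12,0,-0.32,0,0,0,0],[0.12,0,-0.32,0,0,0,0],[0.12,0,-0.32,0,0,0,0],[0.12,0,-0.32,0,0,0,0],[0.12,0,-0.32,0,0,0,0],[0.12,0,-0.32,0,0,0,0],[0.12,0,-0.32,0,0,0,0],[0.06,0,-0.16,0,0,0,0]]]'

```text
t: 12.9
tool_pos: [0.5285, 0.2838, 0.3173]
orientation: [3.14, -0.346, 1.495]
force: [0.4, 0.5, -0.6]
width: 0.0265
```

Emit:
send_rows --series '[[[0,0,0,0,-0.2,0,0],[0,0,0,0,-0.3,0,0],[0,0,0,0,-0.4,0,0],[0,0,0,0,-0.4,0,0],[0,0,0,0,-0.4,0,0],[0,0,0,0,-0.4,0,0],[0,0,0,0,-0.4,0,0],[0,0,0,0,-0.4,0,0],[0,0,0,0,-0.3,0,0],[0,0,0,0,-0.1,0,0],[0,0,0,0,0,0,0],[0,0,0,0,0,0,0]]]'

```text
t: 13.9
tool_pos: [0.5282, 0.2844, 0.315]
orientation: [-3.141, -0.0, 1.496]
force: [-0.7, -0.9, -1.3]
width: 0.0266
```

Emit:
send_rows --series '[[[0,0,0,0,0,0,0],[0,0,0,0,0,0,0],[0,0,0,0,0,0,0],[0,0,0,0,0,0,0],[0,0,0,0,0,0,0],[0,0,0,0,0,0,0]]]'

```text
t: 14.4
tool_pos: [0.5282, 0.2844, 0.3156]
orientation: [3.142, -0.0, 1.496]
force: [0.5, 0.0, -1.4]
width: 0.0265
```

Run:
```python
from h import *
from rig import robot
s=robot.get_state(); go(s,[0.0045,.2,.30],down()); print(np.abs(s["joint_velocities"]).max())
c=robot.capture("wrist");C=cloud(c)
for v in (116,140,200,260): print(v,w2c(C[v,255]).round(4))
c=robot.capture("side"); P=cloud(c);cv2.imwrite("pics/side6.png",c["pixels"][:,:,::-1]); np.savez("side6.npz",**c)
```

```text
case pos [0.0035 0.2083 0.3156] shift [-0.21  0.02  0.39] turn [ 0.   -0.    0.06] F [ 0.5  0.  -1.4] w 0.0265 t 14.4
0.001623536417245642
116 [-0.0036  0.2767  0.3196]
140 [-0.0037  0.2689  0.3186]
200 [-0.0039  0.2482  0.3194]
260 [-0.0042  0.2249  0.3186]
```

View pics/side6.png

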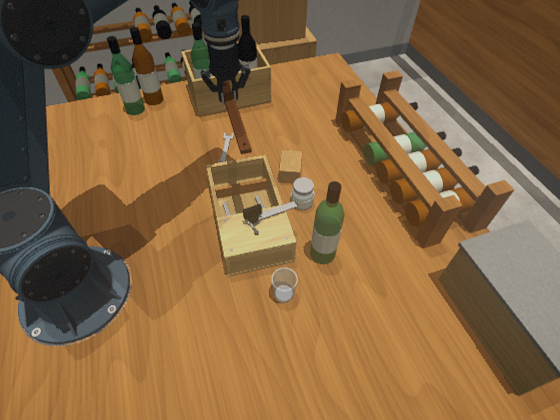

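The slat is held level at about z = 0.31 m, with its right end at (243,148). The latch bar points open at (297,207), and the bystanders are where they were at the start.

```bash
python3 -c "
from rig import robot
print(robot.hand_in())"
```

```text
the job is handed in; nothing more can be done
None
```

I opened the latch, drew the slat out from under the half lid, and handed the job in at about 14.5 s of the 54 s allowed. The hand-in reports no verdict.

- **Latch:** I turned the knob about 1.34 rad clockwise and let go. Two later pictures show the bar still swung off the opening.
- **Tilt:** I gripped the slat at 80 N and tilted it about 20°. Depth readings put its left end at about 134 mm, above the 115 mm needed. By the tilt angle its right end was at about 29 mm, below the 95 mm limit.
- **Final hold:** I drew the slat out along its length, lifted it and levelled it. Its top surface reads about 319 mm along the whole stretch the wrist camera sees, against the 185 mm the task asks for. The finger opening is steady at 26.5 mm and the arm is still.
- **Bystanders:** The bottle, jar, tumbler, carton and wrench look unmoved in the last side picture. I judged this by eye and did not measure it.

No check failed. The two readings of the slat's sideways position differed by about 4 mm, so I used their mean. The fingers stopped at 26.5 mm on the 28 mm slat.

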